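Roll a dowel onto the line of a leaf drill jig and shut the leaf

TASK

Set the dowel up for cross-drilling in the leaf jig. Without picking it up, push its top sideways with the fingertips so that it rolls across the plywood board, until it rests on the scribed line and lies along it. Then push the open hinged leaf over from behind and press it fully shut, so that its saddle straddles the dowel; pick nothing up, and leave the other things on the table where they are.

Things in the scene. Friction and masses are not known exactly. Their poses are not given: they have to be found in the camera images.
- dowel: Brown wooden dowel, 28 mm diameter, 120 mm long, about 0.09 kg, loose on the jig's board, 50 to 75 mm short of the line, nearly along it. Origin at its centre, on its axis; own y along its length; x and z turn as it rolls (z up at the start). Fingertips dragged across its top, lightly pressed, roll it half as far as they go; pushed at the side it may slide unrolled. Let go it stops at once.
- jig: Leaf drill jig, fixed on the table: plywood board 16 mm thick, 136 mm wide along its own y, from x = -95 to +109 mm. Origin on the table top under the middle of the scribed line; z up. The dark line, 2 mm wide, runs along y at x = 0. The dowel lies at negative x and is rolled along +x. Two hinge cheeks at x = 73 to 97 mm, y = +-25 to +-37 mm are 60 mm high.
- line (a point): Middle of the scribed line, on the top face of the board, 16 mm above the table; axes as the jig's.
- leaf (a joint): Hinge angle of the leaf, rad. 0: fully shut, level over the line at its stop, 45 to 53 mm above the table, 1 mm above the dowel's top. 1.57: upright; beyond that it leans back, away from the line (range to 2.15, start 1.75 to 2.0). The hinge is stiff (0.2 N m, more than the leaf's weight), so the leaf stays where it is left; 1 to 4 N near its end move it.
- leaf_hinge (a point): Middle of the leaf's hinge axis: at 85, 0, 49 mm in the jig's frame; the axis runs along the jig's y.
- leaf_tip (a point): Point to push or press: middle of the leaf's outer face (its top face when shut), 128 mm from the hinge axis; z points out of that face, x towards the hinge. The leaf is an aluminium strap 44 mm wide, 8 mm thick, with a round end 142 mm from the hinge axis.
- saddle (a point): Middle of the leaf's V saddle, on the underside of the strap (when shut), 85 mm from the hinge axis, over the line when shut. Its two sloping white nylon plates reach 15 mm past the strap, pull the dowel true from up to 6 mm off and leave it under 1 mm of play. On the outer face a steel drill bush of 21 mm diameter stands 9 mm proud. z points to the outer face.
- pencil: Bystander: flat carpenter pencil 118 mm long, 8 mm high, on the table 9 to 18 mm past the board's end on the dowel's side, along that edge.
- spindle_ring_1: Bystander: spacer ring 60 mm in diameter, 20 mm high, lying flat on the table 10 to 20 mm beyond the hinge end of the board.
- setting_block: Bystander: setting block 40x60 mm with a knob, 46 mm high, near the table's front edge left of the jig.
- spanner_30: Bystander: black spanner 282 mm long, 11 mm high, lying behind the jig to the left.
- hexkey_8: Bystander: dark hex key 124 mm long, 8 mm high, lying near the front edge at the left.
- tape_measure: Bystander: pocket tape, 36x78 mm, 61 mm high, standing behind the jig.

How it is judged:
By the outcome, as a careful person would: the job done as asked, in the order asked, and still so for the second after the job is handed in, with the robot touching nothing.
It also fails if it takes over 64 s, if anything falls off the work surface, if the arm or the gripper's body presses on something with over 40 N, if the wrist force passes 120 N, or if a joint passes its speed limit or range.

ROBOT

A 7-joint arm with a two-finger parallel gripper is mounted at the origin on a cart in front of the work surface, level with it; the furniture and walls round the work are solid. World frame = base frame: x ahead of the robot, y to its left, z up, the work surface at z = 0. Lengths are in m, angles in rad, forces in N, time in s.
With the tool pointing down it reaches from about 0.425 to 0.875 m from the base axis. Payload 4.7 kg.
Tool frame: the origin (TCP) lies between the finger pads; the fingertips stand 14 mm ahead of it and the grasp point (between the pads) lies 5 mm behind it; z points along the fingers, y is the line along which they close (so a half turn about z gives the same grasp; the last joint's range is limited). The gripper opens to 87 mm and grips with 3 to 60 N. Pads are 19 mm wide; open, the fingers measure 117 mm over their backs; the gripper's body (75 mm by 190 mm) begins 51 mm behind the grasp point.
Start: joints at [-1.171, 0.321, -0.07, 1.45, 0.023, 1.371, -0.057], TCP at [0.245, 0.602, 0.237] pointing down, gripper open.
Joint ranges: [-2.86, 2.86], [-0.3, 2.09], [-1.38, 1.24], [0.06, 2.45], [-1.56, 4.7], [0.09, 2.05], [-2.69, 2.69]. Speed limits (rad/s): [2.57, 2.57, 3.14, 3.14, 3.14, 3.14, 3.14].

INTERFACE

Orientations are given as a rotation vector (axis times angle).
In Python, from bench import get_state, get_image, camera_params, close_job gives the robot as it stands. The module is installed in compiled form; this text tells all that it offers.
- The arm moves only by the tool arm_command, never from a script. Its argument "motion" is a list of rows, each a list of 5 numbers: the finger opening in mm, from 0 to 87, then the shift along the tool's x, y, z in mm, then the turn about the tool's z in degrees. In form: [[gripper, x, y, z, spin], ...]. A call has 1 to 5 rows; each row is the pose to reach, as a shift and turn from the pose commanded when the call began, along the tool's axes at that moment; what a row does not reach only later rows make up. A row lasts 1/12 s, in which the tool goes at most 41.7 mm and 7.16 degrees, less where a joint would pass 70% of its speed; a pose out of reach is approached as far as the arm can. A call with a gripper value outside its range is refused whole. The fingers move at their own pace and stop on an object; "newtons" is the grip in N (left out, the last holds). Time passes only in rows, so rows that repeat a pose let the fingers close. It gives the time, the measured TCP pose, the force, the opening and the grip force at its end, in the units of the state.
- get_state(): the state, without advancing time (a new reading comes with each control period).
- get_image(name): name is "scene" or "top" or "wrist"; returns (picture, depth): 480x640x3 uint8, red, green, blue; 480x640 float32, m along the optical axis (not along the pixel's ray), 0 where there is no reading.
- camera_params(name): a dict with "intrinsics" (3x3 intrinsics, pixels), "extrinsics" (4x4, takes a point from camera to world coordinates). Camera axes: x right, y down, z forward; pixel columns grow to the right and rows downward; lengths in m; the calibration is good to about 2 mm. The wrist camera is an equidistant fisheye: a pixel r from the principal point sees the ray r / f radians off the axis. A picture is of the moment at which its call begins: read the wrist's pose just before it. camera_params takes no time and is no camera call; for the wrist camera it gives the pose at the moment of the call.
- close_job(): hands the job in; it is judged then, once.
The state is a dict: "time": time; "joint_positions": joint angles; "qd": joint speeds; "joint_torque": joint torques, N m; "position": TCP position; "tool_rot": TCP orientation; "ft_force": force on the tool from outside, world axes, zero at the start; "torque": the same for the moment, N m; "grip_width": opening from 0.0 (shut) to 1.0 (fully open); "grip_force": force on a finger pad.
Only numpy, scipy, OpenCV 4.12 (cv2) and the standard library are available. Lean on these libraries where they do the work, as an engineer would, in place of code of your own. Each camera call takes 0.05 s, during which the arm holds its last target. There are 200 camera calls.

## Working session

There is one attempt and no reset: what is moved stays moved. The work goes in short steps, Python scripts to look and compute and a tool call to move; the robot and the scene stay as the last step left them, time stands still between calls to the robot, and variables do not carry over. Pictures are saved under pics/ and viewed, at most 10 in all, crops included, and the job is handed in when it is done.

Besides the shell and the picture viewer there is one more tool, called by a JSON object that holds its "api" and its "payload". arm_command: Moves the arm, as the interface text tells. Its arguments: {"type":"object","properties":{"motion":{"type":"array"},"newtons":{"type":"number"}},"required":["motion"]}

```bash
mkdir -p pics; cat > h.py <<'E'
import numpy as np, cv2
from bench import get_state,get_image,camera_params
from scipy.spatial.transform import Rotation as R
def save(n,im): cv2.imwrite(f'pics/{n}.png',im[:,:,::-1])
def pts(d,K,T):
    v,u=np.mgrid[:d.shape[0],:d.shape[1]]
    P=np.stack([(u-K[0,2])/K[0,0]*d,(v-K[1,2])/K[1,1]*d,d],-1)
    return P@T[:3,:3].T+T[:3,3]
def cam(n):
    p=camera_params(n); return np.array(p['intrinsics']),np.array(p['extrinsics'])
E
python3 - <<'E'
from h import *
s=get_state(); print({k:np.round(v,3) for k,v in s.items()})
ims=[]
for n in('top','scene'):
    im,d=get_image(n);K,T=cam(n);np.savez(f'{n}0.npz',im=im,d=d,K=K,T=T);save(n+'0',im);print(n,K.round(1).tolist(),T.round(3).tolist())
E
```

```text
{'time': np.float64(0.0), 'joint_positions': array([-1.171,  0.322, -0.07 ,  1.452,  0.023,  1.371, -0.057]), 'qd': array([-0.   ,  0.001,  0.003, -0.   , -0.001, -0.   ,  0.   ]), 'joint_torque': array([-0.0000e+00, -4.9129e+01, -4.0400e-01, -3.1253e+01, -6.4000e-02,
        4.3000e-02,  0.0000e+00]), 'position': array([0.244, 0.602, 0.235]), 'tool_rot': array([-6.020e-01, -3.083e+00,  3.000e-03]), 'ft_force': array([ 0.096, -0.141,  0.885]), 'torque': array([-0.055,  0.023, -0.034]), 'grip_force': np.float64(0.0), 'grip_width': np.float64(0.997)}
top [[599.1, 0.0, 316.0], [0.0, 599.1, 241.4], [0.0, 0.0, 1.0]] [[-0.023, -0.994, 0.104, 0.445], [-1.0, 0.023, 0.004, -0.186], [-0.006, -0.104, -0.995, 1.136], [0.0, 0.0, 0.0, 1.0]]
scene [[610.0, 0.0, 318.2], [0.0, 610.0, 239.2], [0.0, 0.0, 1.0]] [[0.713, -0.351, 0.607, -0.222], [-0.701, -0.329, 0.633, -0.995], [-0.022, -0.877, -0.48, 0.703], [0.0, 0.0, 0.0, 1.0]]
```

View pics/top0.png

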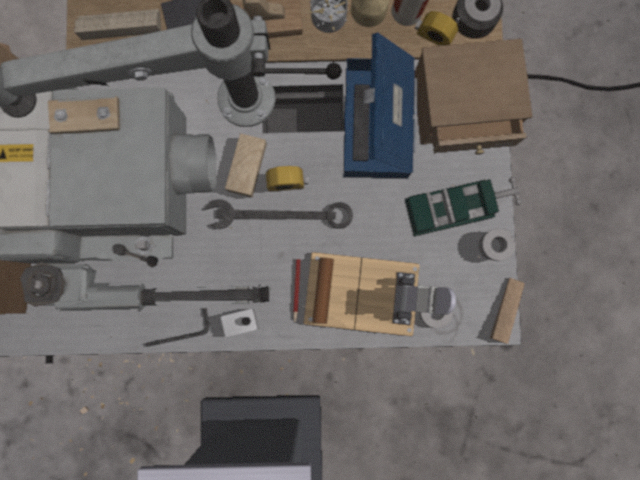

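View pics/scene0.png

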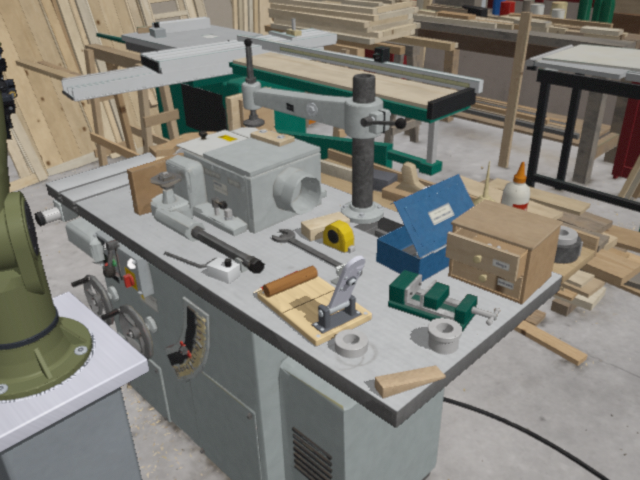

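Top view: the board spans about (305–419, 253–334), with the dowel at (323,290), the scribed line at (357,293), the cheeks at (405,298), the leaf leaning back to (440,303), the ring beneath it and the pencil at (297,290). The scene view agrees.

```bash
python3 - <<'E'
from h import *
z=np.load('top0.npz');im,d,K,T=[z[k] for k in('im','d','K','T')]
P=pts(d,K,T);H=cv2.cvtColor(im,cv2.COLOR_RGB2HSV)
reg=np.zeros(d.shape,bool);reg[240:345,285:470]=1
def ray(uv,h):
    r=T[:3,:3]@np.array([(uv[0]-K[0,2])/K[0,0],(uv[1]-K[1,2])/K[1,1],1]);return T[:3,3]+r*(h-T[2,3])/r[2]
for u,v in[(323,290),(340,290),(375,290),(440,303),(435,300),(240,345),(405,275),(357,293),(320,260),(318,318)]:print((u,v),im[v,u],H[v,u],P[v,u].round(4))
# board: height 
bm=reg&(abs(P[...,2]-.016)<.006)&(H[...,1]>60)
bm2=((H[...,0]>8)&(H[...,0]<28)&(H[...,1]>60)&reg)
cs,_=cv2.findContours(bm2.astype(np.uint8),cv2.RETR_EXTERNAL,cv2.CHAIN_APPROX_NONE);c=max(cs,key=cv2.contourArea)
r=cv2.minAreaRect(c);print('rect',r);bx=cv2.boxPoints(r);print([ray(b,.016).round(4).tolist() for b in bx])
dm=reg&(P[...,2]>.024)&(P[...,2]<.06)&(np.mgrid[:480,:640][1]<345)
q=P[dm];print('dowel',dm.sum(),q.mean(0),q.max(0),q.min(0))
w,V=np.linalg.eigh(np.cov(q[:,:2].T));print(V[:,1])
cr=im[245:345,290:470];save('crop0',cv2.resize(cr,None,fx=4.4,fy=4.4,interpolation=cv2.INTER_CUBIC))
# line: dark cols among board between dowel and hinge
g=cv2.cvtColor(im,cv2.COLOR_RGB2GRAY).astype(int)
L=[]
for v in range(262,328,3):
    row=g[v,340:385];u=340+row.argmin();L.append(ray((u,v),.016)[:2])
L=np.array(L);print(L.round(4).tolist())
lm=reg&(P[...,2]>.065);q=P[lm];print('leaf',lm.sum(),q.max(0),q.min(0)); i=q[:,2].argsort()[-40:];print(q[i].mean(0))
E
```

```text
(323, 290) [109  76  56] [ 11 124 109] [ 0.4701 -0.1929  0.0419]
(340, 290) [174 148 115] [ 17  86 174] [ 0.47   -0.2247  0.0151]
(375, 290) [117  96  76] [ 15  89 117] [ 0.4685 -0.29    0.0149]
(440, 303) [89 87 90] [140   8  90] [ 0.4421 -0.3827  0.1511]
(435, 300) [76 76 76] [ 0  0 76] [ 0.4472 -0.3765  0.1421]
(240, 345) [132 130 129] [ 10   6 132] [ 3.719e-01 -3.510e-02 -3.000e-04]
(405, 275) [68 68 72] [120  14  72] [ 0.4948 -0.3458  0.023 ]
(357, 293) [83 72 58] [17 77 83] [ 0.4637 -0.2562  0.0158]
(320, 260) [68 54 46] [11 83 68] [ 0.525  -0.1887  0.0421]
(318, 318) [101  71  52] [ 12 124 101] [ 0.4198 -0.1826  0.0451]
rect ((361.83892822265625, 293.7373046875), (109.87725830078125, 72.73130798339844), 6.277298450469971)
[[0.409, -0.1549, 0.016], [0.5431, -0.1726, 0.016], [0.5158, -0.3764, 0.016], [0.3824, -0.3563, 0.016]]
dowel 981 [ 0.46954158 -0.19144341  0.04045223] [ 0.53105708 -0.1715002   0.04780023] [ 0.41017858 -0.21285143  0.0265105 ]
[-0.99102488  0.13367757]
[[0.5213, -0.2654], [0.5157, -0.2652], [0.5102, -0.2632], [0.5045, -0.263], [0.4989, -0.2628], [0.4934, -0.2608], [0.4869, -0.2998], [0.4812, -0.3052], [0.4756, -0.3069], [0.4711, -0.2583], [0.4655, -0.2581], [0.46, -0.2561], [0.4544, -0.2559], [0.4489, -0.2557], [0.4434, -0.2537], [0.4378, -0.2536], [0.4323, -0.2534], [0.4268, -0.2532], [0.4203, -0.2957], [0.4146, -0.3048], [0.4103, -0.2509], [0.4048, -0.2489]]
leaf 1271 [ 0.47304826 -0.18593633  1.13604808] [ 0.42422201 -0.4010339   0.06508469]
[ 0.44526383 -0.18593633  1.13604808]
```

View pics/crop0.png

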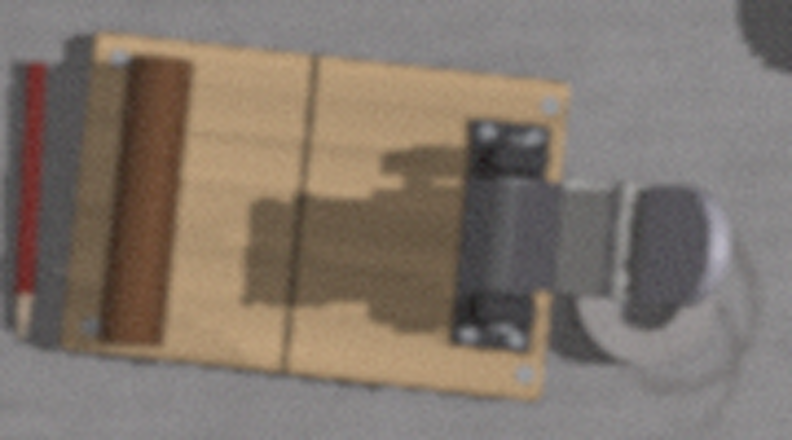

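```bash
python3 - <<'E'
from h import *
z=np.load('top0.npz');im,d,K,T=[z[k] for k in('im','d','K','T')]
P=pts(d,K,T);ok=d>0
L=np.array([[0.5213,-0.2654],[0.5157,-0.2652],[0.5102,-0.2632],[0.5045,-0.263],[0.4989,-0.2628],[0.4934,-0.2608],[0.4711,-0.2583],[0.4655,-0.2581],[0.46,-0.2561],[0.4544,-0.2559],[0.4489,-0.2557],[0.4434,-0.2537],[0.4378,-0.2536],[0.4323,-0.2534],[0.4268,-0.2532],[0.4103,-0.2509],[0.4048,-0.2489]])
p=np.polyfit(L[:,0],L[:,1],1);a=np.arctan(p[0]);print('line ang',np.degrees(a))
o=np.array([.4635,np.polyval(p,.4635)]);jy=np.array([np.cos(a),np.sin(a)]);jx=np.array([np.sin(a),-np.cos(a)]);print('o',o,jx,jy)
J=np.stack([(P[...,:2]-o)@jx,(P[...,:2]-o)@jy,P[...,2]],-1)*1000
m=ok&(J[...,0]<-30)&(J[...,0]>-95)&(J[...,2]>30)&(abs(J[...,1])<75)&(J[...,2]<60)
q=J[m];print('dowel y range',np.percentile(q[:,1],[0.5,99.5]))
for lo in range(-60,60,20):
    s=q[(q[:,1]>lo)&(q[:,1]<lo+20)];print(lo,np.percentile(s[:,0],[1,50,99]).round(1),np.percentile(s[:,2],95).round(1))
lf=ok&(J[...,0]>60)&(J[...,0]<200)&(abs(J[...,1])<30)&(J[...,2]>65)
for h in range(65,190,10):
    s=J[lf&(J[...,2]>=h)&(J[...,2]<h+10)]
    if len(s):print(h,len(s),np.percentile(s[:,0],[1,50,99]).round(0),np.percentile(s[:,1],[1,99]).round(0))
for y in np.arange(.4,-.5,-.1):
    print('y%.1f'%y,[ (x,round(float(P[...,2][ok&(abs(P[...,1]-y)<.05)&(abs(P[...,0]-x-.05)<.05)].max(initial=-1)),2)) for x in(.2,.3,.4,.5,.6,.7)])
np.savez('jig.npz',o=o,jx=jx,jy=jy)
E
```

```text
line ang -7.754430989952564
o [ 0.4635     -0.25738258] [-0.13492756 -0.99085547] [ 0.99085547 -0.13492756]
dowel y range [-61.45789794  56.4693905 ]
-60 [-79.4 -66.  -52.8] 45.7
-40 [-79.4 -66.2 -53. ] 45.7
-20 [-79.6 -66.4 -53. ] 46.2
0 [-79.7 -66.  -52.6] 45.1
20 [-79.5 -66.4 -53.2] 46.4
40 [-79.6 -66.5 -53.3] 45.0
65 80 [86. 89. 92.] [-21.  22.]
75 91 [90. 94. 97.] [-22.  22.]
85 22 [95. 96. 98.] [-21.  20.]
105 5 [ 93.  94. 103.] [-15.  18.]
115 325 [ 93. 103. 113.] [-21.  22.]
125 1 [112. 112. 112.] [14. 14.]
135 86 [115. 121. 124.] [-21.  22.]
145 233 [108. 116. 128.] [-21.  22.]
155 129 [109. 129. 138.] [-22.  22.]
165 130 [130. 134. 144.] [-20.  21.]
175 81 [135. 139. 144.] [-13.  15.]
y0.4 [(0.2, -0.76), (0.3, 0.01), (0.4, 0.1), (0.5, 0.13), (0.6, -1.0), (0.7, -1.0)]
y0.3 [(0.2, -0.76), (0.3, 0.01), (0.4, 0.13), (0.5, 0.17), (0.6, 0.17), (0.7, 0.29)]
y0.2 [(0.2, -0.77), (0.3, 0.01), (0.4, 0.06), (0.5, 0.17), (0.6, 0.17), (0.7, 0.29)]
y0.1 [(0.2, -0.76), (0.3, 0.01), (0.4, 0.05), (0.5, 0.17), (0.6, 0.17), (0.7, 0.29)]
y0.0 [(0.2, -0.76), (0.3, 0.04), (0.4, 0.05), (0.5, 0.01), (0.6, 0.14), (0.7, 0.29)]
y-0.1 [(0.2, -0.76), (0.3, 0.03), (0.4, 0.05), (0.5, 0.01), (0.6, 0.06), (0.7, 0.3)]
y-0.2 [(0.2, -0.76), (0.3, 0.02), (0.4, 0.05), (0.5, 0.05), (0.6, 0.06), (0.7, 0.31)]
y-0.3 [(0.2, -0.77), (0.3, 0.02), (0.4, 0.12), (0.5, 0.03), (0.6, 0.17), (0.7, 0.17)]
y-0.4 [(0.2, -0.77), (0.3, 0.02), (0.4, 0.18), (0.5, 0.06), (0.6, 0.08), (0.7, 0.14)]
```

{"api": "arm_command", "payload": {"motion": [[60,-28,-27,0,0],[60,-56,-54,0,0],[60,-83,-80,0,0],[60,-111,-107,0,0],[60,-139,-134,0,0]], "newtons": 20}}

```text
time: 0.52
position: [0.3232, 0.4238, 0.236]
tool_rot: [-0.602, -3.083, 0.001]
ft_force: [0.6, 0.3, 0.3]
grip_width: 0.729
grip_force: 0.0
```

{"api": "arm_command", "payload": {"motion": [[60,-28,-27,0,0],[60,-56,-54,0,0],[60,-83,-80,0,0],[60,-111,-107,0,0],[60,-139,-134,0,0]]}}

```text
time: 0.93
position: [0.4015, 0.2474, 0.2363]
tool_rot: [-0.602, -3.083, -0.0]
ft_force: [1.0, 0.4, -0.1]
grip_width: 0.689
grip_force: 0.0
```

{"api": "arm_command", "payload": {"motion": [[60,-20,-34,0,7],[60,-41,-68,0,14],[60,-62,-102,0,21],[60,-82,-135,0,28],[60,-103,-169,0,35]]}}

```text
time: 1.35
position: [0.4328, 0.0522, 0.2364]
tool_rot: [-1.509, -2.755, -0.001]
ft_force: [2.1, 0.1, -0.0]
grip_width: 0.692
grip_force: 0.0
```

```bash
cat > go.py <<'E'
from h import *
import sys
z=np.load('jig.npz');o,jx,jy=z['o'],z['jx'],z['jy']
J=np.eye(4);J[:2,0]=jx;J[:2,1]=jy;J[:2,3]=o
s=get_state();Rm=R.from_rotvec(s['tool_rot']).as_matrix();p=s['position']
jp=np.r_[(p[:2]-o)@jx,(p[:2]-o)@jy,p[2]]*1000
ty=J[:3,:3].T@Rm[:,1]
print('t%.2f jig tcp'%s['time'],jp.round(1),'tooly ang in jig',np.degrees(np.arctan2(ty[1],ty[0])).round(2),'zdown',(J[:3,:3].T@Rm[:,2]).round(4),'F',(J[:3,:3].T@s['ft_force']).round(2),'gw',round(float(s['grip_width'])*87,1))
if len(sys.argv)>1:
    g=np.array([float(v) for v in sys.argv[1:4]]);print('shift tool mm',(Rm.T@J[:3,:3]@(g-jp)).round(1))
E
python3 go.py -73 -2 110
```

```text
t1.35 jig tcp [-302.6  -72.2  236.4] tooly ang in jig 130.32 zdown [-5.e-04 -2.e-04 -1.e+00] F [-0.36  2.07 -0.03] gw 60.2
shift tool mm [-220.5  -95.   126.2]
```

{"api": "arm_command", "payload": {"motion": [[60,-30,-13,0,7],[60,-60,-26,0,14],[60,-90,-39,10,21],[60,-120,-52,20,28],[60,-150,-65,30,35]]}}

```text
time: 1.77
position: [0.4599, -0.1088, 0.2062]
tool_rot: [2.268, 2.173, 0.001]
ft_force: [0.3, 0.0, -0.2]
grip_width: 0.691
grip_force: 0.0
```

```bash
python3 go.py -73 -2 110
```

```text
t1.77 jig tcp [-146.7  -23.6  206.2] tooly ang in jig 95.31 zdown [-5.e-04  6.e-04 -1.e+00] F [-0.05  0.31 -0.2 ] gw 60.1
shift tool mm [-75.4  14.6  96.2]
```

{"api": "arm_command", "payload": {"motion": [[60,-35,7,15,5.3],[60,-75,15,30,5.3],[60,-75,15,65,5.3],[60,-75,15,100,5.3],[60,-75,15,130,5.3]]}}

```text
time: 2.18
position: [0.4714, -0.1836, 0.0745]
tool_rot: [-2.362, -2.07, 0.001]
ft_force: [0.3, 0.2, -0.3]
grip_width: 0.692
grip_force: 0.0
```

```bash
python3 go.py -73 -2 60; python3 - <<'E'
from h import *
im,d=get_image('scene');save('s1',im[180:380,200:440].repeat(3,0).repeat(3,1)[:600,:720])
E
```

```text
t2.18 jig tcp [-74.2  -2.1  74.5] tooly ang in jig 90.22 zdown [ 1.e-04 -9.e-04 -1.e+00] F [-0.25  0.26 -0.26] gw 60.2
shift tool mm [-1.2  0.2 14.5]
```

View pics/s1.png

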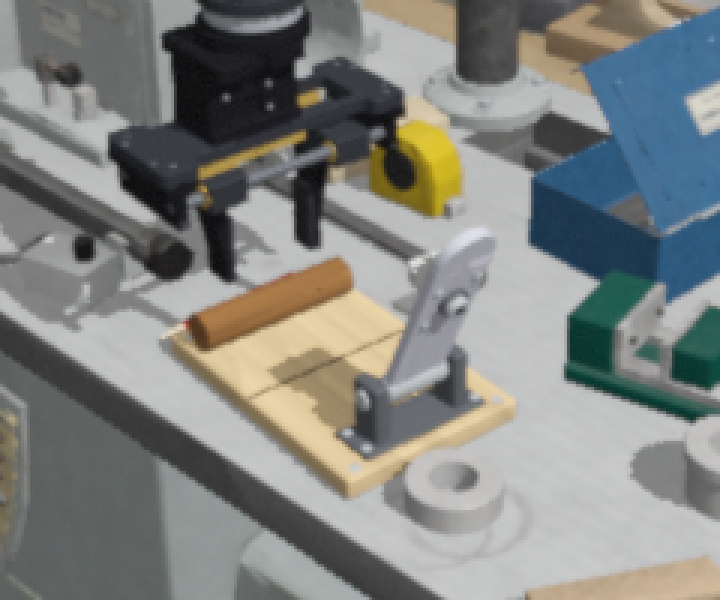

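Gripper straddles above the dowel with fingers spread along its length (tips at (220,275) and (308,240)); dowel and leaf undisturbed.

{"api": "arm_command", "payload": {"motion": [[60,-1,0,10,0],[60,-1,0,13.5,0],[60,-1,0,14.5,0],[60,-1,0,15.5,0],[60,-1,0,15.5,0]]}}

```text
time: 2.65
position: [0.4734, -0.1839, 0.0625]
tool_rot: [2.358, 2.073, 0.003]
ft_force: [-0.0, 1.0, -0.2]
grip_width: 0.69
grip_force: 0.0
```

```bash
python3 go.py
```

```text
t2.65 jig tcp [-74.2  -0.1  62.5] tooly ang in jig 90.37 zdown [-3.0e-04  2.8e-03 -1.0e+00] F [-1.   -0.16 -0.2 ] gw 60.0
```

{"api": "arm_command", "payload": {"motion": [[60,0,0,0.5,0],[60,0,0,0.5,0]]}}

```text
time: 2.82
position: [0.4728, -0.1838, 0.0614]
tool_rot: [2.359, 2.073, 0.002]
ft_force: [-0.4, 0.3, 0.1]
grip_width: 0.689
grip_force: 0.0
```

```bash
python3 go.py; python3 -c "
from h import *
for i in range(2):
  get_image('wrist')
  s=get_state();print(s['position'],s['ft_force'],s['joint_torque'])"
```

```text
t2.82 jig tcp [-74.2  -0.7  61.4] tooly ang in jig 90.36 zdown [-4.0e-04  1.7e-03 -1.0e+00] F [-0.28 -0.43  0.13] gw 60.0
[ 0.47269313 -0.18373083  0.06122896] [ 0.31914209  0.68716304 -0.35768045] [-4.46647915e-03 -3.06325722e+01  3.79961953e+00 -2.59425902e+01
 -4.36837517e-02  4.81863599e-02  8.27742406e-04]
[ 0.47258765 -0.18373168  0.06108577] [ 0.06965129 -0.22020743 -0.1217515 ] [-6.43968393e-03 -3.06570125e+01  3.80411580e+00 -2.59280795e+01
 -4.21057048e-02  5.38350607e-02 -3.22850638e-04]
```

{"api": "arm_command", "payload": {"motion": [[60,0,0,0.5,0],[60,0,0,1,0],[60,0,0,1.5,0],[60,0,0,2,0],[60,0,0,2,0]]}}

```text
time: 3.33
position: [0.4722, -0.1838, 0.0585]
tool_rot: [-2.36, -2.073, 0.0]
ft_force: [-0.4, -0.4, 0.3]
grip_width: 0.687
grip_force: 0.1
```

```bash
python3 go.py
```

```text
t3.33 jig tcp [-74.1  -1.4  58.5] tooly ang in jig 90.35 zdown [ 0.e+00 -1.e-04 -1.e+00] F [ 0.46 -0.39  0.28] gw 59.8
```

{"api": "arm_command", "payload": {"motion": [[60,0,0,1.2,0],[60,-3,0,1.5,0],[60,-8,0,1.5,0],[60,-13,0,1.5,0],[60,-18,0,1.5,0]]}}

```text
time: 3.75
position: [0.4698, -0.2021, 0.0581]
tool_rot: [-2.36, -2.073, -0.0]
ft_force: [-4.2, 0.9, 10.2]
grip_width: 0.685
grip_force: 5.2
```

```bash
python3 go.py
```

```text
t3.75 jig tcp [-55.7  -1.2  58.1] tooly ang in jig 90.35 zdown [-6.e-04 -3.e-04 -1.e+00] F [-0.32 -4.29 10.17] gw 59.6
```

{"api": "arm_command", "payload": {"motion": [[60,-5,0,-0.7,0],[60,-10,0,-0.7,0],[60,-10,0,-0.7,0],[60,-10,0,-8,0],[60,-10,0,-16,0]]}}

```text
time: 4.17
position: [0.4681, -0.2114, 0.073]
tool_rot: [-2.36, -2.073, 0.001]
ft_force: [0.0, -0.2, -0.2]
grip_width: 0.688
grip_force: 0.0
```

```bash
cat > dow.py <<'E'
from h import *
z=np.load('jig.npz');o,jx,jy=z['o'],z['jx'],z['jy']
def look(tag,view=False):
    out=[]
    for n in('top','scene'):
        im,d=get_image(n);K,T=cam(n);save(n+tag,im)
        P=pts(d,K,T);J=np.dstack([(P[...,:2]-o)@jx,(P[...,:2]-o)@jy,P[...,2]])*1000
        H=cv2.cvtColor(im,cv2.COLOR_RGB2HSV)
        m=(d>0)&(J[...,0]<40)&(J[...,0]>-100)&(J[...,2]>24)&(J[...,2]<50)&(abs(J[...,1])<75)&(H[...,0]>5)&(H[...,0]<16)&(H[...,1]>75)
        q=J[m];
        if len(q)<50: print(n,'few',len(q));continue
        print(n,len(q),'x pctl',np.percentile(q[:,0],[1,50,99]).round(1),'y',np.percentile(q[:,1],[1,99]).round(1),'z98',np.percentile(q[:,2],98).round(1))
        # per-slice circle centre: x of top, lstsq with r=14,z=30
        for lo in(-60,-20,20):
            s=q[(q[:,1]>lo)&(q[:,1]<lo+40)]
            if len(s)>40:
                from scipy.optimize import least_squares
                f=least_squares(lambda a:np.hypot(s[:,0]-a[0],s[:,2]-a[1])-14,[np.median(s[:,0]),30],loss='soft_l1');print('  slice',lo,len(s),f.x.round(1))
if __name__=='__main__':
    import sys;look(sys.argv[1])
E
python3 go.py;python3 dow.py 2
```

```text
t4.17 jig tcp [-46.2  -1.6  73. ] tooly ang in jig 90.34 zdown [ 0.     -0.0012 -1.    ] F [ 0.18  0.08 -0.19] gw 59.9
top few 0
scene 600 x pctl [-59.6 -42.5 -35.7] y [-65.1  52.1] z98 43.5
  slice -60 187 [-52.6  28. ]
  slice -20 196 [-52.   27.9]
  slice 20 157 [-52.5  28.1]
```

{"api": "arm_command", "payload": {"motion": [[60,14,0,0,0],[60,14,0,12,0],[60,14,0,15.5,0],[60,13,0,16.2,0],[60,9,0,16.2,0]]}}

```text
time: 4.68
position: [0.4705, -0.2028, 0.0581]
tool_rot: [2.359, 2.075, 0.001]
ft_force: [-3.8, 1.3, 16.3]
grip_width: 0.688
grip_force: 7.6
```

```bash
python3 go.py; python3 - <<'E'
from h import *
import dow
z=np.load('scene0.npz')
dow.get_image=lambda n:(z['im'],z['d'])
_c=dow.cam
dow.cam=lambda n:(z['K'],z['T'])
dow.look('x')
E
```

```text
t4.68 jig tcp [-55.   -0.4  58.1] tooly ang in jig 90.44 zdown [-5.e-04  6.e-04 -1.e+00] F [-0.76 -3.93 16.32] gw 59.8
top 647 x pctl [-73.8 -57.2 -49.7] y [-65.   52.4] z98 43.5
  slice -60 219 [-66.5  28.1]
  slice -20 205 [-66.5  28. ]
  slice 20 162 [-66.6  27.8]
scene 647 x pctl [-73.8 -57.2 -49.7] y [-65.   52.4] z98 43.5
  slice -60 219 [-66.5  28.1]
  slice -20 205 [-66.5  28. ]
  slice 20 162 [-66.6  27.8]
```

{"api": "arm_command", "payload": {"motion": [[60,-5,0,-0.8,0],[60,-10,0,-1,0],[60,-15,0,-1,0],[60,-20,0,-1,0],[60,-24,0,-1,0]]}}

```text
time: 5.1
position: [0.4671, -0.2276, 0.0582]
tool_rot: [2.359, 2.073, 0.0]
ft_force: [-0.4, 0.1, 8.4]
grip_width: 0.689
grip_force: 3.9
```

{"api": "arm_command", "payload": {"motion": [[60,0,0,0,0],[60,0,0,-8,0],[60,0,0,-16,0],[60,14,0,-16,0],[60,14,0,-16,0]]}}

```text
time: 5.52
position: [0.469, -0.2105, 0.0741]
tool_rot: [-2.357, -2.075, -0.002]
ft_force: [0.5, 0.1, 0.4]
grip_width: 0.694
grip_force: 0.0
```

```bash
python3 go.py;python3 dow.py 3
```

```text
t5.52 jig tcp [-47.2  -0.9  74.1] tooly ang in jig 90.48 zdown [-1.6e-03  2.0e-04 -1.0e+00] F [-0.15  0.45  0.37] gw 60.4
top few 0
scene 595 x pctl [-41.4 -26.2 -19.4] y [-65.3  52.8] z98 43.5
  slice -60 193 [-36.4  28.1]
  slice -20 198 [-35.8  28.1]
  slice 20 145 [-36.3  28.1]
```

{"api": "arm_command", "payload": {"motion": [[60,-2,0,8,0],[60,-2,0,15,0],[60,-3,0,15.6,0],[60,-7,0,15.6,0],[60,-12,0,15.6,0]]}}

```text
time: 6.03
position: [0.4668, -0.225, 0.0582]
tool_rot: [-2.36, -2.073, 0.0]
ft_force: [-2.0, 0.1, 6.9]
grip_width: 0.687
grip_force: 3.4
```

```bash
python3 go.py
```

```text
t6.03 jig tcp [-32.5  -1.1  58.2] tooly ang in jig 90.34 zdown [ 0.e+00 -3.e-04 -1.e+00] F [ 0.17 -1.98  6.89] gw 59.7
```

{"api": "arm_command", "payload": {"motion": [[60,-5,0,-0.1,0],[60,-10,0,-0.1,0],[60,-15,0,-0.1,0],[60,-18,0,-0.1,0],[60,-18,0,-0.1,0]]}}

```text
time: 6.45
position: [0.4642, -0.244, 0.0583]
tool_rot: [2.362, 2.071, -0.001]
ft_force: [-1.2, 0.2, 6.0]
grip_width: 0.69
grip_force: 2.9
```

{"api": "arm_command", "payload": {"motion": [[60,-18,0,-8,0],[60,-18,0,-16,0],[60,-4,0,-16,0],[60,-4,0,-16,0]]}}

```text
time: 6.78
position: [0.4643, -0.2445, 0.0741]
tool_rot: [-2.359, -2.073, -0.002]
ft_force: [0.3, 0.7, -0.7]
grip_width: 0.689
grip_force: 0.0
```

```bash
python3 go.py;python3 dow.py 4
```

```text
t6.78 jig tcp [-12.9  -0.9  74.1] tooly ang in jig 90.38 zdown [-1.6e-03 -3.0e-04 -1.0e+00] F [-0.76  0.2  -0.68] gw 60.0
top few 0
scene 564 x pctl [-28.1 -10.1  -3.9] y [-65.2  53.1] z98 43.7
  slice -60 184 [-20.8  28.4]
  slice -20 175 [-20.9  28.2]
  slice 20 140 [-20.8  28.2]
```

{"api": "arm_command", "payload": {"motion": [[60,15,0,0,0],[60,15,0,10,0],[60,15,0,15,0],[60,14,0,15.8,0],[60,10,0,15.8,0]]}}

```text
time: 7.3
position: [0.465, -0.2368, 0.0583]
tool_rot: [-2.359, -2.074, 0.001]
ft_force: [-2.2, -0.1, 4.7]
grip_width: 0.69
grip_force: 2.4
```

```bash
python3 go.py
```

```text
t7.30 jig tcp [-20.6  -1.3  58.3] tooly ang in jig 90.39 zdown [ 1.0e-04 -1.1e-03 -1.0e+00] F [ 0.45 -2.2   4.68] gw 60.0
```

{"api": "arm_command", "payload": {"motion": [[60,-5,0,0,0],[60,-10,0,0,0],[60,-15,0,0,0],[60,-19,0,0,0],[60,-19,0,0,0]]}}

```text
time: 7.72
position: [0.4623, -0.2566, 0.0583]
tool_rot: [2.362, 2.071, -0.001]
ft_force: [-0.4, -1.1, 3.6]
grip_width: 0.691
grip_force: 1.8
```

{"api": "arm_command", "payload": {"motion": [[60,0,0,-8,0],[60,0,0,-16,0],[60,12,0,-16,0],[60,12,0,-16,0]]}}

```text
time: 8.05
position: [0.4656, -0.2412, 0.0753]
tool_rot: [-2.358, -2.076, -0.003]
ft_force: [0.5, -0.0, 0.8]
grip_width: 0.692
grip_force: 0.0
```

```bash
python3 go.py;python3 dow.py 5
```

```text
t8.05 jig tcp [-16.3  -0.1  75.3] tooly ang in jig 90.48 zdown [-0.0016  0.0013 -1.    ] F [-0.05  0.5   0.77] gw 60.2
top few 0
scene 601 x pctl [-14.7   2.5   9. ] y [-65.4  50.9] z98 43.4
  slice -60 199 [-7.8 28.1]
  slice -20 198 [-8.2 28. ]
  slice 20 137 [-7.8 27.8]
```

{"api": "arm_command", "payload": {"motion": [[60,0,0,8,0],[60,0,0,14.5,0],[60,0,0,16,0],[60,0,0,16,0]]}}

```text
time: 8.48
position: [0.4642, -0.2439, 0.0583]
tool_rot: [-2.361, -2.072, 0.001]
ft_force: [-0.8, 0.8, 3.0]
grip_width: 0.691
grip_force: 1.8
```

```bash
python3 go.py; python3 dow.py 6
```

```text
t8.48 jig tcp [-13.5  -1.1  58.3] tooly ang in jig 90.32 zdown [ 3.e-04 -7.e-04 -1.e+00] F [-0.67 -0.91  3.  ] gw 60.1
top few 0
scene 613 x pctl [-13.5   2.3   8.7] y [-65.2  51.2] z98 45.2
  slice -60 217 [-7.9 28.3]
  slice -20 197 [-7.5 27.8]
  slice 20 137 [-7.8 28. ]
```

{"api": "arm_command", "payload": {"motion": [[60,-4,0,0,0],[60,-8,0,0,0],[60,-12,0,0,0],[60,-15.5,0,0,0],[60,-15.5,0,0,0]]}}

```text
time: 9.0
position: [0.462, -0.2598, 0.0584]
tool_rot: [2.362, 2.072, -0.001]
ft_force: [-0.6, 0.4, 2.6]
grip_width: 0.688
grip_force: 1.1
```

{"api": "arm_command", "payload": {"motion": [[60,0,0,-10,0],[60,0,0,-40,0],[60,30,0,-80,0],[60,60,0,-120,0],[60,60,0,-160,0]]}}

```text
time: 9.42
position: [0.4694, -0.1972, 0.2066]
tool_rot: [-2.354, -2.075, 0.0]
ft_force: [1.8, 0.8, -1.6]
grip_width: 0.69
grip_force: 0.0
```

```bash
python3 go.py; python3 dow.py 7
```

```text
t9.42 jig tcp [-60.5  -2.3 206.6] tooly ang in jig 90.55 zdown [-0.0022 -0.0028 -1.    ] F [-1.01  1.65 -1.59] gw 60.0
top few 0
scene 625 x pctl [-5.3 10.3 16.9] y [-64.8  46.7] z98 43.5
  slice -60 218 [ 0.4 28.1]
  slice -20 211 [ 0.3 27.9]
  slice 20 132 [ 0.6 27.9]
```

{"api": "arm_command", "payload": {"motion": [[0,0,0,-38,0],[0,-30,1,-50,0.5],[0,-70,2,-50,0.5],[0,-110,2,-50,0.5],[0,-150,2,-50,0.5]]}}

```text
time: 9.93
position: [0.4527, -0.3516, 0.2571]
tool_rot: [2.366, 2.064, 0.002]
ft_force: [-0.1, 0.9, -0.2]
grip_width: 0.392
grip_force: 0.0
```

{"api": "arm_command", "payload": {"motion": [[0,-38,0,0,0],[0,-75,0,0,0],[0,-82,0,0,0],[0,-82,0,0,0]]}}

```text
time: 10.27
position: [0.4388, -0.4349, 0.2559]
tool_rot: [2.376, 2.056, -0.005]
ft_force: [-0.5, 0.0, -0.7]
grip_width: 0.089
grip_force: 0.0
```

```bash
python3 go.py 168 0 170; python3 dow.py 8; python3 - <<'E'
from h import *
z=np.load('jig.npz');o,jx,jy=z['o'],z['jx'],z['jy']
im=cv2.imread('pics/top8.png');save('top8c',cv2.resize(im[230:350,280:480],None,fx=4,fy=4)[:,:,::-1])
E
```

```text
t10.27 jig tcp [179.2  -0.5 255.9] tooly ang in jig 89.5 zdown [ 0.0022 -0.0019 -1.    ] F [ 0.02 -0.47 -0.73] gw 7.7
shift tool mm [11.4  0.5 85.9]
top 938 x pctl [-12.6   0.6  14.4] y [-60.8  56. ] z98 46.5
  slice -60 315 [ 0.8 29.6]
  slice -20 315 [ 0.7 29.5]
  slice 20 293 [ 0.8 29.3]
scene 607 x pctl [-6.9 10.2 16.6] y [-65.   46.1] z98 43.4
  slice -60 225 [ 0.5 28.1]
  slice -20 199 [ 0.1 28. ]
  slice 20 117 [ 0.8 27.8]
```

View pics/scene8.png

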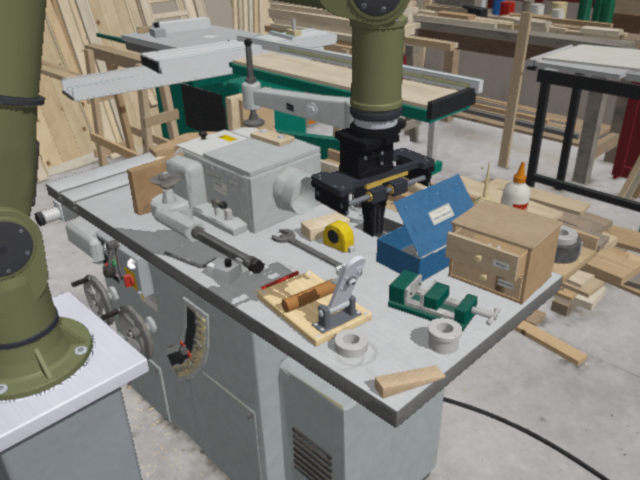

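View pics/top8c.png

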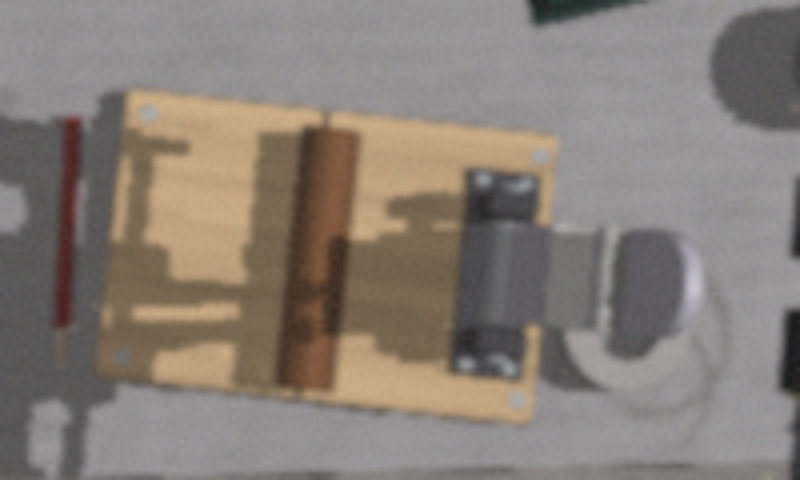

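The dowel lies along the line (line ends visible at (327,112) and (297,392), dowel axis between them) and the gripper is behind the leaf. Next I descend and push the leaf.

{"api": "arm_command", "payload": {"motion": [[0,5,0,30,-0.5],[0,8,0,60,-0.5],[0,8,0,84,-0.5],[0,8,0,84,-0.5],[0,8,0,84,-0.5]]}}

```text
time: 10.78
position: [0.4431, -0.4212, 0.1717]
tool_rot: [-2.355, -2.075, -0.001]
ft_force: [0.0, -0.4, 0.4]
grip_width: 0.009
grip_force: 0.0
```

```bash
python3 go.py 155 0 172
```

```text
t10.78 jig tcp [165.1   1.9 171.7] tooly ang in jig 90.52 zdown [-0.0022 -0.0014 -1.    ] F [0.38 0.1  0.36] gw 0.8
shift tool mm [10.1 -1.8 -0.3]
```

{"api": "arm_command", "payload": {"motion": [[0,13,-1,-1,0],[0,26,-1.5,-2,0],[0,39,-1.5,-3,0],[0,52,-1.5,-4,0],[0,65,-1.5,-5,0]]}}

```text
time: 11.2
position: [0.4506, -0.36, 0.1805]
tool_rot: [2.356, 2.07, 0.002]
ft_force: [-0.3, -1.4, 0.7]
grip_width: 0.0
grip_force: 0.8
```

```bash
python3 go.py; python3 - <<'E'
import numpy as np
for t in np.arange(1.6,-.05,-.15):
    print(round(t,2),'TCP',np.round([85-120*np.cos(t)+4*np.sin(t)+9.5,49+120*np.sin(t)+4*np.cos(t)+14],0))
E
```

```text
t11.20 jig tcp [103.4   1.1 180.5] tooly ang in jig 90.35 zdown [ 0.0026  0.005  -1.    ] F [ 1.45 -0.07  0.66] gw 0.0
1.6 TCP [102. 183.]
1.45 TCP [ 84. 183.]
1.3 TCP [ 66. 180.]
1.15 TCP [ 49. 174.]
1.0 TCP [ 33. 166.]
0.85 TCP [ 18. 156.]
0.7 TCP [  5. 143.]
0.55 TCP [ -6. 129.]
0.4 TCP [-14. 113.]
0.25 TCP [-21.  97.]
0.1 TCP [-25.  79.]
-0.05 TCP [-26.  61.]
```

{"api": "arm_command", "payload": {"motion": [[0,10,0,-2,0],[0,19,0,-2,0],[0,28,0,-1,0],[0,37,0,1,0],[0,45,0,4,0]]}}

```text
time: 11.62
position: [0.4556, -0.3138, 0.1737]
tool_rot: [2.359, 2.073, 0.001]
ft_force: [-0.4, -1.4, 1.5]
grip_width: 0.007
grip_force: 0.8
```

```bash
python3 go.py 33 0 166
```

```text
t11.62 jig tcp [ 57.   -0.2 173.7] tooly ang in jig 90.36 zdown [ 1.0e-04  1.4e-03 -1.0e+00] F [ 1.41 -0.2   1.48] gw 0.6
shift tool mm [24.   0.3  7.7]
```

{"api": "arm_command", "payload": {"motion": [[0,12,0,3,0],[0,24,0,7,0],[0,32,0,12,0],[0,39,0,17,0],[0,46,0,23,0]]}}

```text
time: 12.03
position: [0.4609, -0.2682, 0.1496]
tool_rot: [-2.36, -2.073, 0.0]
ft_force: [-0.0, -1.1, -0.4]
grip_width: 0.004
grip_force: 0.5
```

```bash
python3 go.py -6 0 129
```

```text
t12.03 jig tcp [ 11.1  -1.1 149.6] tooly ang in jig 90.35 zdown [-2.e-04 -4.e-04 -1.e+00] F [ 1.1   0.13 -0.43] gw 0.4
shift tool mm [17.1  1.2 20.6]
```

{"api": "arm_command", "payload": {"motion": [[0,9,1,10,0],[0,17,1,20,0],[0,22,1,29,0],[0,27,1,38,0],[0,32,1,47,0]]}}

```text
time: 12.45
position: [0.4661, -0.2368, 0.1021]
tool_rot: [-2.36, -2.073, 0.0]
ft_force: [-0.1, -0.7, 0.0]
grip_width: 0.001
grip_force: 0.4
```

```bash
python3 go.py -33 0 80
```

```text
t12.45 jig tcp [-20.8  -0.3 102.1] tooly ang in jig 90.35 zdown [ 1.e-04 -3.e-04 -1.e+00] F [0.68 0.01 0.02] gw 0.1
shift tool mm [12.2  0.3 22.1]
```

{"api": "arm_command", "payload": {"motion": [[0,6,0,9,0],[0,10,0,17,0],[0,13,0,24,0],[0,15,0,30,0],[0,15,0,33,0]]}}

```text
time: 12.87
position: [0.4678, -0.2216, 0.0692]
tool_rot: [-2.359, -2.073, 0.0]
ft_force: [-0.4, -0.0, 1.4]
grip_width: 0.005
grip_force: 0.3
```

```bash
python3 go.py -36 0 67; python3 - <<'E'
from h import *
im,d=get_image('scene');save('s9',cv2.resize(im[200:380,220:440],None,fx=3,fy=3))
E
```

```text
t12.87 jig tcp [-36.   -0.5  69.2] tooly ang in jig 90.38 zdown [-6.e-04 -1.e-03 -1.e+00] F [ 0.06 -0.36  1.36] gw 0.4
shift tool mm [-0.   0.5  2.2]
```

View pics/s9.png

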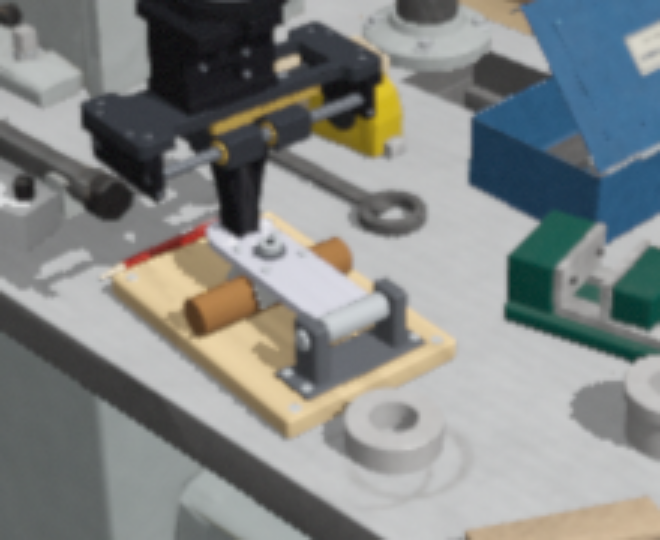

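The leaf is nearly shut over the dowel, with fingers on its end at (238,225) and the saddle straddling the dowel. I'll press it home.

{"api": "arm_command", "payload": {"motion": [[0,0,0,1.5,0],[0,0,0,3,0],[0,0,0,4,0],[0,0,0,5,0],[0,0,0,5,0]]}}

```text
time: 13.33
position: [0.4682, -0.2226, 0.0672]
tool_rot: [-2.36, -2.072, -0.002]
ft_force: [-5.9, 2.3, 15.2]
grip_width: 0.005
grip_force: 8.0
```

```bash
python3 go.py
```

```text
t13.33 jig tcp [-35.1   0.   67.2] tooly ang in jig 90.32 zdown [-1.7e-03  1.0e-04 -1.0e+00] F [-1.52 -6.19 15.24] gw 0.5
```

{"api": "arm_command", "payload": {"motion": [[0,0,0,1,0],[0,0,0,2,0],[0,0,0,2,0]]}}

```text
time: 13.58
position: [0.4683, -0.2226, 0.0669]
tool_rot: [-2.359, -2.071, -0.004]
ft_force: [-10.4, 5.7, 31.3]
grip_width: 0.006
grip_force: 15.5
```

```bash
python3 go.py
```

```text
t13.58 jig tcp [-35.1   0.1  66.9] tooly ang in jig 90.31 zdown [-3.1e-03 -1.0e-04 -1.0e+00] F [ -4.24 -11.05  31.35] gw 0.5
```

{"api": "arm_command", "payload": {"motion": [[0,0,0,-8,0],[0,0,0,-40,0],[0,30,0,-75,0],[0,65,0,-100,0],[0,105,0,-120,0]]}}

```text
time: 14.0
position: [0.4813, -0.1269, 0.182]
tool_rot: [2.363, 2.066, 0.004]
ft_force: [1.7, 1.2, -0.5]
grip_width: 0.003
grip_force: 0.0
```

{"api": "arm_command", "payload": {"motion": [[0,38,0,0,0],[0,76,0,0,0],[0,114,0,0,0],[0,114,0,0,0]]}}

```text
time: 14.33
position: [0.4961, -0.0037, 0.1795]
tool_rot: [-2.347, -2.085, -0.006]
ft_force: [-0.3, 0.1, 0.1]
grip_width: 0.001
grip_force: 0.0
```

```bash
python3 go.py; python3 - <<'E'
from h import *
z=np.load('jig.npz');o,jx,jy=z['o'],z['jx'],z['jy']
im,d=get_image('top');K,T=cam('top');P=pts(d,K,T);J=np.dstack([(P[...,:2]-o)@jx,(P[...,:2]-o)@jy,P[...,2]])*1000
m=(d>0)&(abs(J[...,1])<18)&(J[...,2]>40)&(J[...,2]<60)
for a in range(-60,80,15):
    s=J[m&(J[...,0]>=a)&(J[...,0]<a+15)]
    if len(s):print(a,len(s),np.median(s[:,2]).round(1))
H=cv2.cvtColor(im,cv2.COLOR_RGB2HSV)
for sg in(-1,1):
    q=J[(d>0)&(J[...,1]*sg>28)&(J[...,1]*sg<56)&(J[...,2]>30)&(abs(J[...,0])<30)]
    print('dowel',sg,len(q),np.percentile(q[:,0],[2,50,98]).round(1))
c=cv2.resize(im[230:350,280:480],None,fx=4,fy=4);save('t10',c)
im,_=get_image('scene');save('s10',cv2.resize(im[200:380,220:440],None,fx=3,fy=3))
E
```

```text
t14.33 jig tcp [-255.7   -2.   179.5] tooly ang in jig 90.98 zdown [-4.3e-03  8.0e-04 -1.0e+00] F [-0.05 -0.28  0.07] gw 0.0
-60 107 52.7
-45 167 52.6
-30 168 52.7
-15 146 53.7
0 145 53.5
15 169 52.2
30 167 52.1
45 166 52.6
60 166 52.5
75 164 56.1
dowel -1 233 [-13.5  -0.9  12.7]
dowel 1 232 [-13.4  -0.9  13.1]
```

View pics/t10.png

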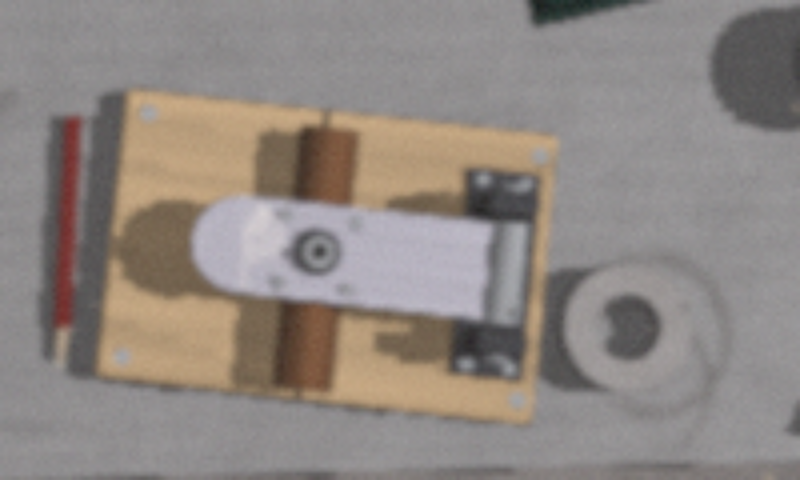

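View pics/s10.png

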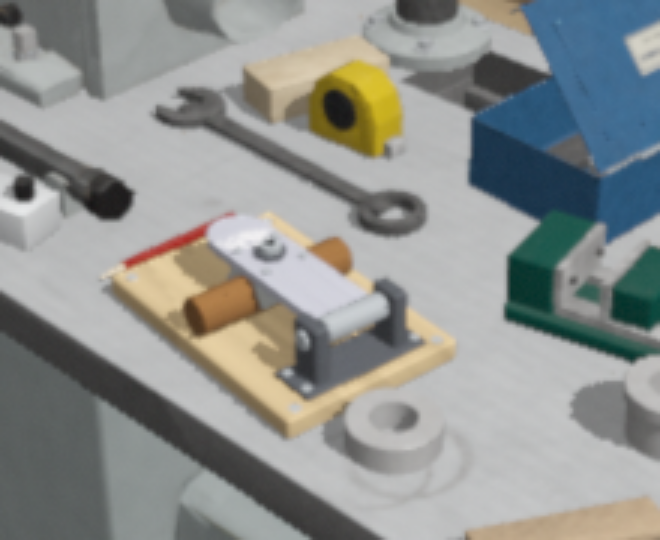

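The leaf is level along its whole length (52–53 mm). The bush at (318,250) is over the line, the dowel lies true under the saddle, and the bystanders have not moved.

```bash
python3 -c "
from bench import close_job
print(close_job())"
```

```text
the job is handed in; nothing more can be done
None
```

The dowel was rolled onto the scribed line (within about 1 mm, and parallel to it), then the leaf was pushed over and pressed fully shut with its saddle over the dowel. Nothing else was moved, and the job was handed in at about 14 s.

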